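# Lock a flow-cell cartridge into its holder with the toggle clamp

## Task

Lay the blue flow-cell cartridge in the holder's channel, front end first, slide it fully home against the white port block, press it on for a moment with 5 to 15 N to seat the seals, and let go of it. Then push the red handle of the toggle clamp over and down past its centre until it locks by itself and the spindle holds the cartridge down: feel for the lock and do not force the handle onto its stop (it must never be pushed with more than 15 N). Leave everything else on the bench where it is.

Things in the scene. Friction and masses are not known exactly. Their poses are not given: they have to be found in the camera images.
- cartridge_tab (a point): grasp point of the blue cartridge: middle of the white upright tab on its top. The tab is 36 mm long (along x), 10 mm thick (along y) and spans 14 to 44 mm above the cartridge's underside; this point is 35 mm above it. x points along the cartridge to its front end, whose face is 78 mm ahead; z is up
- cartridge: the blue flow-cell cartridge: flat frame 100 mm long (x), 40 mm wide, 14 mm thick, about 0.18 kg, lying flat. Origin under its middle. The tab sits towards the rear, 28 mm behind the middle; a round steel pressure pad lies on top 27 mm ahead of the middle; x points to the front end
- holder: black base plate, fixed, 96 mm wide, from 65 mm in -x to 185 mm in +x of its origin, which lies on the bench under the clamp arm's pivot. x runs from the clamp along the channel and out of its open mouth, y across, z up. The channel floor is the plate's top, 16 mm above the bench. Two aluminium rails 6 mm high stand on it, see home
- home (a point): where cartridge_tab lies when the cartridge is fully home; axes as holder. The cartridge slides in towards -x, its own x axis opposite to this x. The floor is 35 mm below this point. Rails 44 mm apart (2 mm free each side) guide it from 76 to 4 mm in -x, then flare out to 30 mm in +x. It may be laid between them about 30 mm out (+x) from home
- port_block: white block across the inner end of the channel, 60 mm wide, rising 24 mm above the floor; its flat face, 45 mm in +x of its origin, stops the cartridge's front end. Origin and axes as holder. Precision plastic with face seals: press the cartridge on it with 5 to 15 N for about half a second, never more
- handle_grip (a point): middle of the red grip of the clamp's handle. Grip 76 mm long, 21 mm wide (holder y), 13 mm thick; tip 29 mm beyond this point. z runs along the handle to its tip. Starts upright (clamp open), 20 mm in -x of the holder's origin; ends level, pointing to -x, this point then 95 mm in -x of the holder's origin and 58 to 78 mm above the bench
- handle: the clamp's handle; origin at its pivot pin, 95 mm below handle_grip. Closing swings it 90 degrees in the holder's x-z plane, away from the cartridge (-x) and down, while the pivot itself travels a quarter circle of 20 mm radius about the arm's pivot, from 20 mm in -x of the holder's origin, 53 mm up, to above that origin, 72 mm up. Push on it with 15 N at most
- handle_tip (a point): tip of the handle, 124 mm from its pivot; about 177 mm above the bench while open. In its last 25 degrees the handle pushes back with up to 5 to 11 N at the grip, rising, then falling to nothing as the links pass centre; then it drops 1 to 2 degrees by itself onto a hard stop and stays. Short of centre it springs back. The centre comes anywhere within 6 degrees of level, set differently each time: feel for it
- clamp_arm: the clamp's steel arm, 84 mm long; origin at its pivot, 52 mm above the bench over the holder's origin. While open it stands nearly upright in front (+x) of the handle, leaning 8 degrees to +x, its end 134 mm above the bench; the grip stands clear above it from 140 mm up. It comes down level over the port block as the handle closes
- spindle: screw spindle at the arm's end with a round black rubber tip 15 mm across; origin at the middle of the tip's end face. While open it points about level towards +x, its tip 34 mm in +x of the holder's origin, 118 mm above the bench. Closed, the tip presses down on the cartridge's pressure pad, 70 mm in +x of the holder's origin, with some 20 to 40 N
- used_cartridge: a used cartridge of the same shape and size as the blue one, but with an orange frame; stays where it lies. Origin under its middle
- medium: amber medium bottle with an orange cap, 70 mm across, 170 mm tall, standing; origin under its middle
- tip_box: blue pipette-tip box with a clear lid, 122 x 86 x 75 mm; origin under its middle
- well_plate: six-well culture plate, 128 x 86 x 21 mm; origin under its middle
- tube_rack: green rack with capped tubes, 170 x 75 mm, 108 mm tall; origin under its middle
- forceps: steel forceps, 130 mm long, 6 mm thick, lying; origin at the middle
- beaker: glass beaker, 70 mm across, 85 mm tall; origin under its middle
- timer: white bench timer, 65 x 65 x 18 mm; origin under its middle
Mind the look-alikes: they are no part of the job. There is more than one size of the cartridge; the job needs the middle-sized.

How it is judged:
By the outcome, as a careful person would: the job done as asked, in the order asked, and still so for the second after the job is handed in, with the robot touching nothing.
It also fails if it takes over 69 s, if anything falls off the work surface, if the arm or the gripper's body presses on something with over 40 N, if the wrist force passes 120 N, or if a joint passes its speed limit or range.

## Robot

A 7-joint arm with a two-finger parallel gripper is mounted at the origin on the work surface. World frame = base frame: x ahead of the robot, y to its left, z up, the work surface at z = 0. Lengths are in m, angles in rad, forces in N, time in s.
With the tool pointing down it reaches from about 0.4 to 0.85 m from the base axis. Payload 4.5 kg.
Tool frame: the origin (TCP) lies on the centre line of the jaws, within the pads' length; the fingertips stand 8 mm ahead of it and the grasp point (between the pads) lies 11 mm behind it; z points along the fingers, x is the direction in which the jaws open and shut, and the axes are right-handed (so a half turn about z gives the same grasp; the last joint's range is limited). The gripper opens to 88 mm and grips with 3 to 60 N. Pads are 18 mm wide; open, the fingers measure 123 mm over their backs; the gripper's body (75 mm by 187 mm) begins 45 mm behind the grasp point.
Start: joints at [-1.15, 0.689, -0.195, 1.565, 0.157, 0.902, -0.215], TCP at [0.236, 0.579, 0.247] pointing down, gripper open.
Joint ranges: [-3.01, 3.01], [-0.46, 2.08], [-1.47, 1.51], [0.13, 2.56], [-1, 4.14], [0.04, 2.09], [-2.66, 2.66]. Speed limits (rad/s): [2.57, 2.57, 3.14, 3.14, 3.14, 3.14, 3.14].

## Interface

Orientations are given as a unit quaternion [x, y, z, w].
In Python, from plant import r gives the robot as it stands.
- The arm moves only by the shell command python3 -m pendant 'ROWS' [FORCE]. ROWS is JSON, a list of rows, each a list of 3 entries, a list of its own where there are three numbers: the turn, a rotation vector about the tool's x, y, z in rad, then the shift along the tool's x, y, z in m, then the opening, from 0 (shut) to 1 (fully open). In form: [[[wx, wy, wz], [tx, ty, tz], claw], ...]. A call has 1 to 10 rows; each row is the pose to reach, as a shift and turn from the pose commanded when the call began, along the tool's axes at that moment; what a row does not reach only later rows make up. A row lasts 1/10 s, in which the tool goes at most 50 mm and 8.59 degrees, less where a joint would pass 70% of its speed; a pose out of reach is approached as far as the arm can. A call with a gripper value outside its range is refused whole. The fingers move at their own pace and stop on an object; FORCE is the grip in N (left out, the last holds). Time passes only in rows, so rows that repeat a pose let the fingers close. It gives the time, the measured TCP pose, the force and the opening at its end, in the units of the state.
- r.get_state(): the state, without advancing time (a new reading comes with each control period).
- r.snapshot(name): name is "side" or "top" or "wrist"; returns a dict with "image" (400x640x3 uint8, red, green, blue), "mtx" (3x3 intrinsics, pixels), "R" (3x3) and "t" (3): a world point X has camera coordinates R X + t; the wrist camera has in their place "T_tool_cam" (4x4, takes a point from camera to tool coordinates, whose origin is the TCP and whose axes are the tool frame's). Camera axes: x right, y down, z forward; pixel columns grow to the right and rows downward; lengths in m; the calibration is good to about 2 mm. A picture is of the moment at which its call begins: read the wrist's pose just before it. There is no depth.
- r.finish_job(): hands the job in, once; it reports no verdict.
The state is a dict: "clock": time; "q": joint angles; "qd": joint speeds; "joint_torque": joint torques, N m; "tool_pos": TCP position; "eef_rot": TCP orientation; "contact_force": force on the tool from outside, world axes, zero at the start; "moment": the same for the moment, N m; "opening": opening from 0.0 (shut) to 1.0 (fully open).
Only numpy, scipy, OpenCV 4.12 (cv2) and the standard library are available. Lean on these libraries where they do the work, as an engineer would, in place of code of your own. Each camera call takes 0.05 s, during which the arm holds its last target. There are 200 camera calls.

## Working session

There is one attempt and no reset: what is moved stays moved. The work goes in short steps, Python scripts to look and compute and a shell command to move; the robot and the scene stay as the last step left them, time stands still between calls to the robot, and variables do not carry over. Pictures are saved under pics/ and viewed, about 8 in all and at most 12, crops included, and the job is handed in when it is done.

```bash
mkdir -p pics; ls
cat > h.py <<'E'
import numpy as np,cv2
from plant import r
from scipy.spatial.transform import Rotation as Ro
def snap(n,f=None):
    s=r.get_state(); d=r.snapshot(n)
    if n=='wrist':
        T=np.eye(4);T[:3,:3]=Ro.from_quat(s['eef_rot']).as_matrix();T[:3,3]=s['tool_pos']
        C=np.linalg.inv(T@np.array(d['T_tool_cam']));d['R']=C[:3,:3];d['t']=C[:3,3]
    d={k:np.array(v) for k,v in d.items()}
    np.savez('pics/%s.npz'%(f or n),**d)
    cv2.imwrite('pics/%s.png'%(f or n),d['image'][:,:,::-1]); return d
def ld(f): return np.load('pics/%s.npz'%f)
def px2w(d,u,v,z):
    K,R,t=d['mtx'],d['R'],d['t']; c=-R.T@t
    a=R.T@np.linalg.solve(K,[u,v,1]); return c+a*(z-c[2])/a[2]
def w2px(d,X):
    p=d['mtx']@(d['R']@np.array(X)+d['t']); return p[:2]/p[2]
def totool(P):
    s=r.get_state(); return Ro.from_quat(s['eef_rot']).inv().apply(np.array(P)-s['tool_pos'])
E
python3 - <<'E'
from h import *
a=snap('top');b=snap('side')
s=r.get_state();print({k:np.round(v,3) for k,v in s.items()}); print(Ro.from_quat(s['eef_rot']).as_matrix().round(3))
print(-a['R'].T@a['t'],-b['R'].T@b['t'])
E
```

```text
pics
{'clock': np.float64(0.1), 'q': array([-1.15 ,  0.69 , -0.195,  1.566,  0.157,  0.902, -0.215]), 'qd': array([ 0.   , -0.001,  0.   , -0.002, -0.001,  0.001,  0.001]), 'joint_torque': array([-3.0000e-03, -5.2850e+01, -1.2720e+00, -1.5384e+01, -5.3000e-02,
        2.0000e-03,  0.0000e+00]), 'tool_pos': array([0.236, 0.578, 0.246]), 'eef_rot': array([ 0.83 ,  0.558, -0.001,  0.   ]), 'contact_force': array([-0.484, -0.12 ,  0.579]), 'moment': array([-0.017, -0.009,  0.002]), 'opening': np.float64(1.001)}
[[ 0.377  0.926 -0.   ]
 [ 0.926 -0.377 -0.002]
 [-0.002  0.    -1.   ]]
[0.44113762 0.03586894 1.07465751] [ 0.08513118 -0.59095604  0.8349063 ]
```

View pics/top.png

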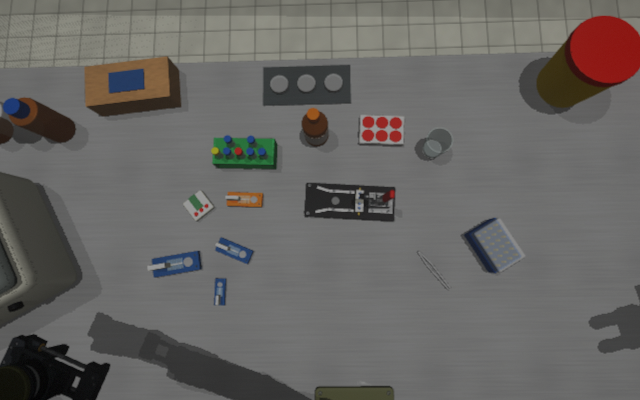

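View pics/side.png

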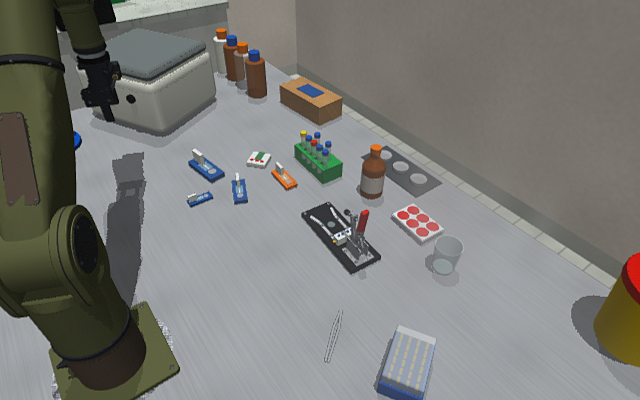

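Run:
```python
from h import *
d=ld('top');im=d['image'][:,:,::-1]
c1=cv2.resize(im[180:310,140:270],None,fx=4,fy=4,interpolation=2)
c2=cv2.resize(im[170:235,295:405],None,fx=7,fy=7,interpolation=2)
o=np.zeros((520+0,800,3),np.uint8)
c1=cv2.resize(im[230:310,140:260],(390,260),interpolation=2)
c2=cv2.resize(im[175:230,300:400],(800,440),interpolation=2)
o=np.zeros((600,800,3),np.uint8);o[:160+0,:240]=cv2.resize(im[230:310,140:260],(240,160),interpolation=2)
o[:160,250:490]=cv2.resize(im[230:270,210:270],(240,160),interpolation=2);o[160:]=c2
cv2.imwrite('pics/c.png',o)
for n,(u,v) in dict(big=(175,264),mid=(234,250),small=(220,291),orange=(245,200),hold0=(305,201),hold1=(395,202)).items(): print(n,px2w(d,u,v,.014).round(3))
# blue masks
hsv=cv2.cvtColor(np.ascontiguousarray(im),cv2.COLOR_BGR2HSV);m=cv2.inRange(hsv,(100,120,60),(130,255,255))
m=cv2.morphologyEx(m,cv2.MORPH_CLOSE,np.ones((5,5)))
for c in cv2.findContours(m,0,2)[0]:
    if cv2.contourArea(c)>60:
        b=cv2.boxPoints(cv2.minAreaRect(c));w=np.array([px2w(d,*p,.014)[:2] for p in b]);print(cv2.minAreaRect(c)[0],w.mean(0).round(3),np.linalg.norm(w[1]-w[0]).round(3),np.linalg.norm(w[2]-w[1]).round(3))
```

```text
big [0.428 0.489 0.014]
mid [0.465 0.324 0.014]
small [0.354 0.361 0.014]
orange [0.605 0.296 0.014]
hold0 [0.599 0.126 0.014]
hold1 [ 0.591 -0.125  0.014]
(220.0, 291.5) [0.353 0.361] 0.028 0.067
(175.78359985351562, 263.77349853515625) [0.429 0.487] 0.132 0.05
(233.95059204101562, 250.24234008789062) [0.464 0.325] 0.038 0.099
(256.0, 151.0) [0.746 0.266] 0.052 0.018
(11.099996566772461, 105.80000305175781) [0.903 1.006] 0.049 0.05
(125.88463592529297, 80.5769271850586) [0.973 0.66 ] 0.106 0.062
```

View pics/c.png

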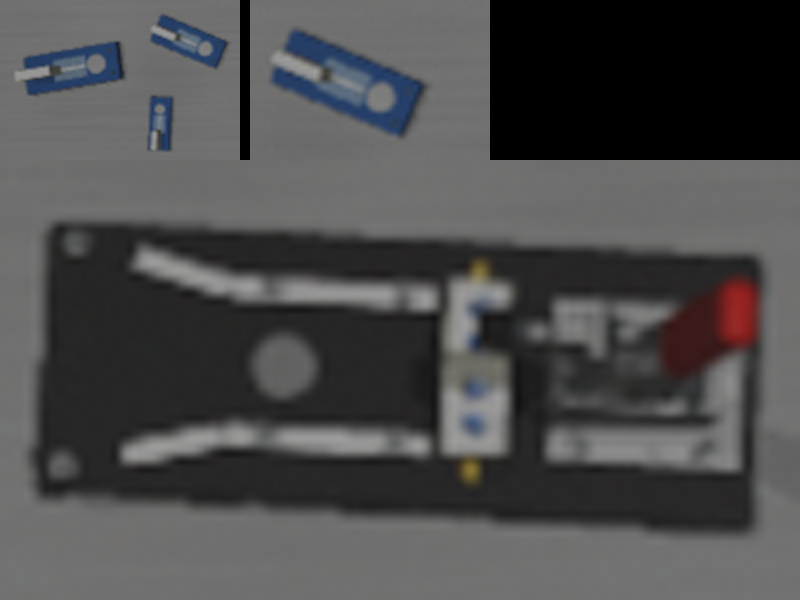

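Run:
```python
from h import *
d=ld('top')
C=[(55,225),(760,258),(752,530),(40,495)]
W=np.array([px2w(d,300+x/8-.4,175+(y-160)/8-.4,.016)[:2] for x,y in C]);print(W.round(4))
print('len',np.linalg.norm(W[0]-W[1]),np.linalg.norm(W[2]-W[3]),'wid',np.linalg.norm(W[0]-W[3]),np.linalg.norm(W[1]-W[2]))
ax=(W[0]-W[1])+(W[3]-W[2]);ax/=np.linalg.norm(ax);ang=np.degrees(np.arctan2(ax[1],ax[0]))
c=W.mean(0);o=c-ax*.06
print('ax',ax,ang,'origin',o)
# home: front face at x=45; tab 78mm behind -> x=123
print('home',o+ax*.123)
im=d['image'][:,:,::-1]
hsv=cv2.cvtColor(np.ascontiguousarray(im),cv2.COLOR_BGR2HSV);m=cv2.inRange(hsv,(100,120,60),(130,255,255));m=cv2.morphologyEx(m,cv2.MORPH_CLOSE,np.ones((5,5)))
for c in cv2.findContours(m,0,2)[0]:
    R=cv2.minAreaRect(c)
    if abs(R[0][0]-234)<3 and abs(R[0][1]-250)<3:
        b=cv2.boxPoints(R);w=np.array([px2w(d,*p,.014)[:2] for p in b]);print(w.round(4))
        e=[w[1]-w[0],w[2]-w[1]];e=max(e,key=np.linalg.norm);e/=np.linalg.norm(e);e*=-np.sign(e[1])
        cc=w.mean(0);print('cart',cc,'x',e,np.degrees(np.arctan2(e[1],e[0])),'tab',cc-e*.028)
        t=cc-e*.028; P=np.r_[t,.035]
        s=r.get_state();
        M=Ro.from_quat(s['eef_rot']).as_matrix();print('jaw x ang',np.degrees(np.arctan2(M[1,0],M[0,0])))
        print('TCP target above (z .15)',totool([t[0],t[1],.15]),np.linalg.norm(t))
```

```text
[[ 0.6503  0.1212]
 [ 0.6335 -0.1255]
 [ 0.5382 -0.1191]
 [ 0.5546  0.1271]]
len 0.24735675340417762 0.24677140569739645 wid 0.0958160626771874 0.09549119584021167
ax [0.06702931 0.99775101] 86.15662197733857 origin [ 0.59014289 -0.05892344]
home [0.5983875  0.06379993]
[[0.4658 0.377 ]
 [0.501  0.3628]
 [0.4623 0.2721]
 [0.4275 0.2866]]
cart [0.46412921 0.32462376] x [-0.39273253 -0.91965274] -113.12463238435396 tab [0.47512572 0.35037403]
jaw x ang 67.843297731508
TCP target above (z .15) [-0.12061743  0.30779182  0.09624319] 0.5903443190648199
```

```bash
python3 - <<'E'
from h import *
d=r.snapshot('wrist');print(np.array(d['T_tool_cam']).round(3),np.array(d['mtx']).round(0))
d=ld('top');print('bottle',px2w(d,316.5,140,.0), px2w(d,313,115,.17))
E
python3 -m pendant '[[[0,0,0.15],[0,0.05,0.0],1],[[0,0,0.3],[-0.02,0.1,0.0],1],[[0,0,0.45],[-0.04,0.14,0.0],1],[[0,0,0.6],[-0.06,0.17,0],1],[[0,0,0.75],[-0.07,0.20,0],1],[[0,0,0.9],[-0.09,0.23,0],1],[[0,0,1.05],[-0.1,0.26,0],1],[[0,0,1.2],[-0.12,0.28,0],1],[[0,0,1.35],[-0.12,0.3,0],1],[[0,0,1.5],[-0.12,0.308,0],1]]'
python3 - <<'E'
from h import *
s=r.get_state();M=Ro.from_quat(s['eef_rot']).as_matrix();print(s['q'].round(2),M.round(3),np.degrees(np.arctan2(M[1,0],M[0,0])),s['clock'])
E
```

```text
[[ 1.     0.     0.    -0.   ]
 [-0.     0.961  0.278 -0.072]
 [-0.    -0.278  0.961 -0.137]
 [ 0.     0.     0.     1.   ]] [[284.   0. 317.]
 [  0. 284. 199.]
 [  0.   0.   1.]]
bottle [0.77928446 0.09245606 0.        ] [0.78991721 0.09149585 0.17      ]
clock: 1.15
tool_pos: [0.4777, 0.3493, 0.2468]
eef_rot: [0.987, -0.162, 0.001, 0.0]
contact_force: [-0.2, -0.1, 0.2]
opening: 1.001
[-0.83  0.65  0.21  1.68 -0.17  0.83 -0.87] [[ 0.947 -0.32   0.001]
 [-0.32  -0.947 -0.001]
 [ 0.001  0.    -1.   ]] -18.663208924356947 1.15
```

```bash
python3 -m pendant '[[[0,0,0.077],[0,0,0.04],1],[[0,0,0.077],[0,0,0.08],1],[[0,0,0.077],[0,0,0.08],1],[[0,0,0.077],[0,0,0.08],1]]'
python3 - <<'E'
from h import *
snap('wrist','w1')
E
```

```text
clock: 1.55
tool_pos: [0.4756, 0.3514, 0.1668]
eef_rot: [0.981, -0.195, -0.0, 0.0]
contact_force: [0.0, 0.1, -0.0]
opening: 1.002
```

View pics/w1.png

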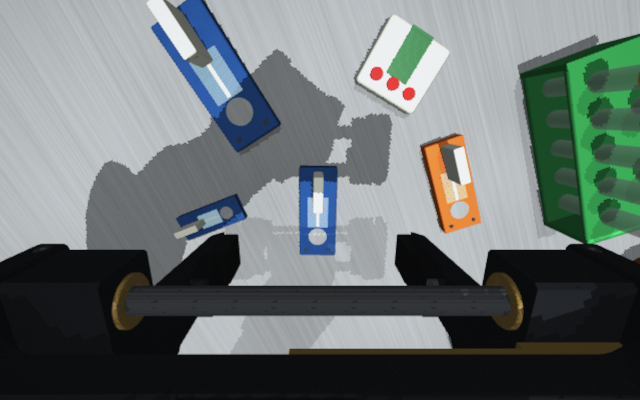

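Run:
```python
from h import *
d=ld('w1');im=d['image'][150:270,285:350];hsv=cv2.cvtColor(np.ascontiguousarray(im),cv2.COLOR_RGB2HSV)
m=cv2.inRange(hsv,(100,100,40),(130,255,255));
c=max(cv2.findContours(m,0,2)[0],key=cv2.contourArea).reshape(-1,2)+[285,150]
w=np.array([px2w(d,*p,.014)[:2] for p in c]).astype(np.float32)
(cc,sz,a)=cv2.minAreaRect(w);b=cv2.boxPoints((cc,sz,a));print(cc,sz,b)
e=max([b[1]-b[0],b[2]-b[1]],key=np.linalg.norm);e/=np.linalg.norm(e);e*=-np.sign(e[1]);t=np.array(cc)-e*.028
print(np.degrees(np.arctan2(e[1],e[0])),t,totool([*t,.035]))
s=r.get_state();M=Ro.from_quat(s['eef_rot']).as_matrix();print(np.degrees(np.arctan2(M[1,1],M[0,1])))
for z in(.044,.035):
  for p in ((313,172),(323,172),(313,192),(323,192)):print(z,p,px2w(d,*p,z).round(4))
```

```text
(0.46454036235809326, 0.32637646794319153) (0.09975836426019669, 0.039384905248880386) [[0.42727017 0.28781924]
 [0.4636615  0.27275786]
 [0.50181055 0.3649337 ]
 [0.46541923 0.37999508]]
-112.48332 [0.47524797 0.35224821] [-0.00136947  0.00048315  0.13300519]
-112.51269067732726
0.044 (313, 172) [0.4796 0.3735 0.044 ]
0.044 (323, 172) [0.4882 0.37   0.044 ]
0.044 (313, 192) [0.4722 0.3558 0.044 ]
0.044 (323, 192) [0.4809 0.3522 0.044 ]
0.035 (313, 172) [0.4788 0.372  0.035 ]
0.035 (323, 172) [0.4877 0.3683 0.035 ]
0.035 (313, 192) [0.4712 0.3537 0.035 ]
0.035 (323, 192) [0.4802 0.35   0.035 ]
```

```bash
python3 -m pendant '[[[0,0,0],[-0.001,0,0.04],1],[[0,0,0],[-0.001,0,0.08],1],[[0,0,0],[-0.001,0,0.115],1],[[0,0,0],[-0.001,0,0.135],1],[[0,0,0],[-0.001,0,0.14],1],[[0,0,0],[-0.001,0,0.14],0.02],[[0,0,0],[-0.001,0,0.14],0.02],[[0,0,0],[-0.001,0,0.14],0.02],[[0,0,0],[-0.001,0,0.14],0.02],[[0,0,0],[-0.001,0,0.14],0.02]]' 30
python3 -m pendant '[[[0,0,0],[0,0,0],0.02],[[0,0,0],[0,0,0],0.02],[[0,0,0],[0,0,-0.03],0.02],[[0,0,0],[0,0,-0.08],0.02],[[0,0,0],[0,0,-0.08],0.02]]'
python3 - <<'E'
from h import *
h=np.array([0.5984,0.0638]);ax=np.array([.067,.9978])
s=r.get_state();M=Ro.from_quat(s['eef_rot']).as_matrix();print(M.round(3))
print('preplace',totool([*(h+ax*.06),.107]))
print('yaw now',np.degrees(np.arctan2(M[1,1],M[0,1])),'want -93.84')
E
```

```text
clock: 2.6
tool_pos: [0.4751, 0.3523, 0.0275]
eef_rot: [0.981, -0.195, 0.0, -0.001]
contact_force: [-0.4, -0.1, -0.3]
opening: 0.57
clock: 3.1
tool_pos: [0.4783, 0.3538, 0.112]
eef_rot: [0.981, -0.196, 0.004, -0.004]
contact_force: [0.6, -0.2, 0.6]
opening: 0.116
[[ 0.924 -0.383  0.009]
 [-0.384 -0.924  0.006]
 [ 0.006 -0.009 -1.   ]]
preplace [0.20289756 0.16498805 0.00466031]
yaw now -112.5492792629971 want -93.84
```

```bash
python3 -m pendant '[[[0,0,-0.06],[0.03,0.024,0],0.02],[[0,0,-0.12],[0.06,0.05,0],0.02],[[0,0,-0.18],[0.09,0.074,0],0.02],[[0,0,-0.24],[0.12,0.1,0],0.02],[[0,0,-0.29],[0.15,0.122,0],0.02],[[0,0,-0.327],[0.175,0.142,0],0.02],[[0,0,-0.327],[0.194,0.157,0],0.02],[[0,0,-0.327],[0.203,0.165,0.003],0.02],[[0,0,-0.327],[0.203,0.165,0.003],0.02],[[0,0,-0.327],[0.203,0.165,0.003],0.02]]'
python3 - <<'E'
from h import *
d=snap('wrist','w2');s=r.get_state();M=Ro.from_quat(s['eef_rot']).as_matrix();print(M.round(3),np.degrees(np.arctan2(M[1,1],M[0,1])),s['q'].round(2))
E
```

```text
clock: 4.1
tool_pos: [0.5982, 0.1234, 0.1032]
eef_rot: [0.999, -0.032, -0.001, -0.001]
contact_force: [0.4, -0.1, 0.3]
opening: 0.02
[[ 0.998 -0.063 -0.001]
 [-0.063 -0.998  0.002]
 [-0.001 -0.001 -1.   ]] -93.63824082132913 [-0.28  0.86  0.01  1.72 -0.02  0.56 -0.33]
```

View pics/w2.png

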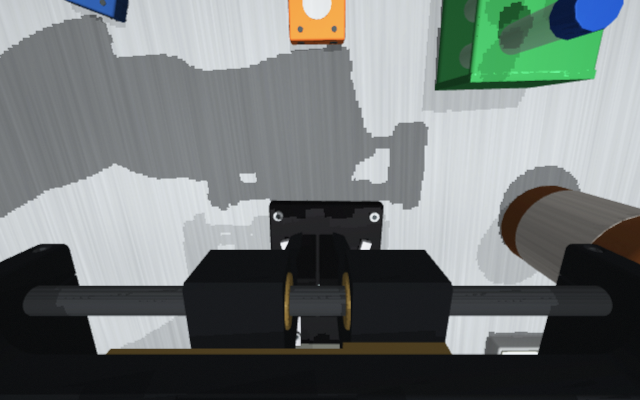

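The opening reads 0.02, so the jaws closed too slowly and I lifted before they had a grip. I'll check where the cartridge is now.

```bash
cat > cart.py <<'E'
from h import *
d=snap('top','top2');im=d['image'];hsv=cv2.cvtColor(np.ascontiguousarray(im),cv2.COLOR_RGB2HSV);m=cv2.morphologyEx(cv2.inRange(hsv,(100,120,60),(130,255,255)),cv2.MORPH_CLOSE,np.ones((5,5)))
for c in cv2.findContours(m,0,2)[0]:
    if cv2.contourArea(c)>60:
        R=cv2.minAreaRect(c);b=cv2.boxPoints(R);w=np.array([px2w(d,*p,.014)[:2] for p in b]);print(np.round(R[0]),round(R[2],1),w.mean(0).round(3),np.linalg.norm(w[1]-w[0]).round(3),np.linalg.norm(w[2]-w[1]).round(3))
E
python3 cart.py
python3 - <<'E'
from h import *
print(totool([.4752,.3522,.1]))
E
```

```text
[ 22. 384.] 90.0 [0.113 0.895] 0.12 0.074
[176. 264.] 80.0 [0.429 0.486] 0.132 0.05
[229. 243.] 18.4 [0.484 0.34 ] 0.015 0.055
[ 11. 106.] 90.0 [0.902 1.006] 0.05 0.051
[126.  81.] 82.9 [0.973 0.66 ] 0.106 0.062
[-0.13702677 -0.21972784  0.003961  ]
```

```bash
python3 -m pendant '[[[0,0,0.06],[-0.02,-0.03,-0.03],1],[[0,0,0.12],[-0.04,-0.06,-0.06],1],[[0,0,0.18],[-0.06,-0.09,-0.063],1],[[0,0,0.24],[-0.08,-0.12,-0.063],1],[[0,0,0.3],[-0.1,-0.155,-0.063],1],[[0,0,0.327],[-0.12,-0.185,-0.063],1],[[0,0,0.327],[-0.13,-0.21,-0.063],1],[[0,0,0.327],[-0.137,-0.22,-0.063],1],[[0,0,0.327],[-0.137,-0.22,-0.063],1],[[0,0,0.327],[-0.137,-0.22,-0.063],1]]'
python3 - <<'E'
from h import *
d=snap('wrist','w3');im=d['image'][130:290,250:390];hsv=cv2.cvtColor(np.ascontiguousarray(im),cv2.COLOR_RGB2HSV)
m=cv2.inRange(hsv,(100,100,40),(130,255,255))
c=max(cv2.findContours(m,0,2)[0],key=cv2.contourArea).reshape(-1,2)+[250,130];print(c.min(0),c.max(0))
w=np.array([px2w(d,*p,.014)[:2] for p in c]).astype(np.float32)
(cc,sz,a)=cv2.minAreaRect(w);b=cv2.boxPoints((cc,sz,a));print(cc,sz)
e=max([b[1]-b[0],b[2]-b[1]],key=np.linalg.norm);e/=np.linalg.norm(e);e*=-np.sign(e[1]);t=np.array(cc)-e*.028
print(np.degrees(np.arctan2(e[1],e[0])),t,totool([*t,.027]))
s=r.get_state();M=Ro.from_quat(s['eef_rot']).as_matrix();print(np.degrees(np.arctan2(M[1,1],M[0,1])),s['tool_pos'])
E
```

```text
clock: 5.2
tool_pos: [0.4773, 0.349, 0.1668]
eef_rot: [0.981, -0.196, 0.0, 0.001]
contact_force: [0.5, -0.7, -0.1]
opening: 0.904
[297 164] [334 253]
(0.4648815989494324, 0.326518177986145) (0.10057991743087769, 0.039042092859745026)
-113.668526 [0.47612206 0.35216291] [-0.0032199  -0.00313006  0.13977374]
-112.64733561993926 [0.47781107 0.34824999 0.16678089]
```

```bash
python3 -m pendant '[[[0,0,0.01],[-0.003,-0.003,0.04],1],[[0,0,0.01],[-0.003,-0.003,0.08],0.6],[[0,0,0.01],[-0.003,-0.003,0.115],0.4],[[0,0,0.01],[-0.003,-0.003,0.135],0.4],[[0,0,0.01],[-0.003,-0.003,0.14],0.4],[[0,0,0.01],[-0.003,-0.003,0.14],0.02],[[0,0,0.01],[-0.003,-0.003,0.14],0.02],[[0,0,0.01],[-0.003,-0.003,0.14],0.02],[[0,0,0.01],[-0.003,-0.003,0.14],0.02],[[0,0,0.01],[-0.003,-0.003,0.14],0.02]]' 30
python3 -m pendant '[[[0,0,0],[0,0,0],0.02],[[0,0,0],[0,0,0],0.02],[[0,0,0],[0,0,0],0.02],[[0,0,0],[0,0,0],0.02]]'
```

```text
clock: 6.25
tool_pos: [0.4757, 0.3546, 0.0275]
eef_rot: [0.98, -0.2, 0.0, -0.001]
contact_force: [-0.5, 0.2, -0.0]
opening: 0.21
clock: 6.65
tool_pos: [0.4759, 0.3544, 0.0272]
eef_rot: [0.98, -0.2, 0.001, -0.0]
contact_force: [1.1, -0.7, 4.9]
opening: 0.109
```

```bash
python3 -m pendant '[[[0,0,0],[0,0,-0.02],0.02],[[0,0,0],[0,0,-0.05],0.02],[[0,0,0],[0,0,-0.08],0.02],[[0,0,0],[0,0,-0.08],0.02]]'
python3 - <<'E'
from h import *
h=np.array([0.5984,0.0638]);ax=np.array([.067,.9978])
s=r.get_state();M=Ro.from_quat(s['eef_rot']).as_matrix()
print('preplace',totool([*(h+ax*.06),.107]))
print('yaw now',np.degrees(np.arctan2(M[1,1],M[0,1])),'want -93.84')
E
```

```text
clock: 7.05
tool_pos: [0.4768, 0.3555, 0.1095]
eef_rot: [0.98, -0.2, 0.002, -0.002]
contact_force: [1.1, 1.1, -1.4]
opening: 0.107
preplace [0.20639535 0.16401591 0.00225331]
yaw now -113.07915790321096 want -93.84
```

```bash
python3 -m pendant '[[[0,0,-0.06],[0.03,0.024,0],0.02],[[0,0,-0.12],[0.06,0.05,0],0.02],[[0,0,-0.18],[0.09,0.074,0],0.02],[[0,0,-0.24],[0.12,0.1,0],0.02],[[0,0,-0.29],[0.15,0.122,0],0.02],[[0,0,-0.336],[0.175,0.142,0],0.02],[[0,0,-0.336],[0.194,0.155,0],0.02],[[0,0,-0.336],[0.206,0.164,0.002],0.02],[[0,0,-0.336],[0.206,0.164,0.002],0.02],[[0,0,-0.336],[0.206,0.164,0.002],0.02]]'
python3 - <<'E'
from h import *
d=ld('w2')
for p in ((269.5,202),(383.5,202),(278,216),(374,216)):print(p,px2w(d,*p,.016).round(4))
d=snap('side','s2');s=r.get_state();M=Ro.from_quat(s['eef_rot']).as_matrix();print(np.degrees(np.arctan2(M[1,1],M[0,1])),s['tool_pos'],s['opening'])
cv2.imwrite('pics/s2c.png',cv2.resize(d['image'][140:290,260:460,::-1],(800,600),interpolation=2))
h=np.array([0.5984,0.0638]);ax=np.array([.067,.9978])
for k in(-.078,-.004+.0): print([w2px(d,[*(h+ax*k+np.array([ax[1],-ax[0]])*y),.022]).round(1) for y in (-.022,.022)])
E
```

```text
clock: 8.05
tool_pos: [0.5992, 0.1241, 0.1038]
eef_rot: [0.999, -0.033, -0.001, -0.001]
contact_force: [-1.0, 0.5, -3.0]
opening: 0.11
(269.5, 202) [0.5582 0.1301 0.016 ]
(383.5, 202) [0.652  0.1241 0.016 ]
(278, 216) [0.5639 0.1175 0.016 ]
(374, 216) [0.6441 0.1123 0.016 ]
-93.69984086068565 [0.59913849 0.12488955 0.10402758] 0.10935444054180908
[array([334.9, 238.2]), array([348.3, 231.9])]
[array([320. , 221.6]), array([333.1, 215.8])]
```

View pics/s2c.png

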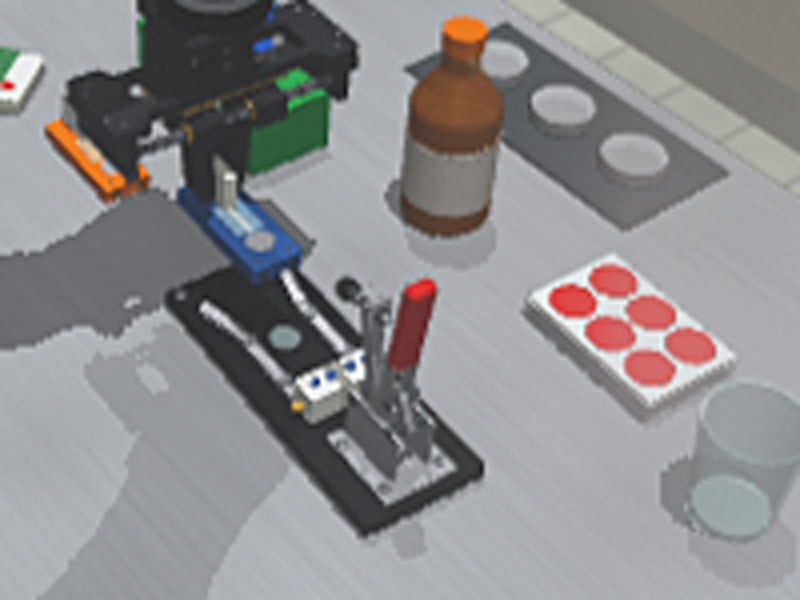

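```bash
python3 -m pendant '[[[0,0,0],[0.003,0.015,0.01],0.02],[[0,0,0],[0.003,0.029,0.03],0.02],[[0,0,0],[0.003,0.029,0.048],0.02],[[0,0,0],[0.003,0.029,0.048],0.02],[[0,0,0],[0.003,0.029,0.048],0.02],[[0,0,0],[0.003,0.029,0.048],0.02]]'
python3 - <<'E'
from h import *
d=snap('side','s3');w=snap('wrist','w4');s=r.get_state();M=Ro.from_quat(s['eef_rot']).as_matrix();print(np.degrees(np.arctan2(M[1,1],M[0,1])),s['tool_pos'],s['opening'])
o=np.zeros((600,800,3),np.uint8)
o[:350]=cv2.resize(d['image'][190:260,280:440,::-1],(800,350),interpolation=2)
o[350:,:]=cv2.resize(w['image'][175:300,120:520,::-1],(800,250),interpolation=2)
cv2.imwrite('pics/c3.png',o)
E
```

```text
clock: 8.7
tool_pos: [0.6021, 0.0942, 0.0574]
eef_rot: [0.999, -0.033, 0.001, -0.0]
contact_force: [0.1, -0.3, -2.8]
opening: 0.113
-93.792919755982 [0.60219259 0.09410938 0.05760963] 0.11066090623515079
```

View pics/c3.png

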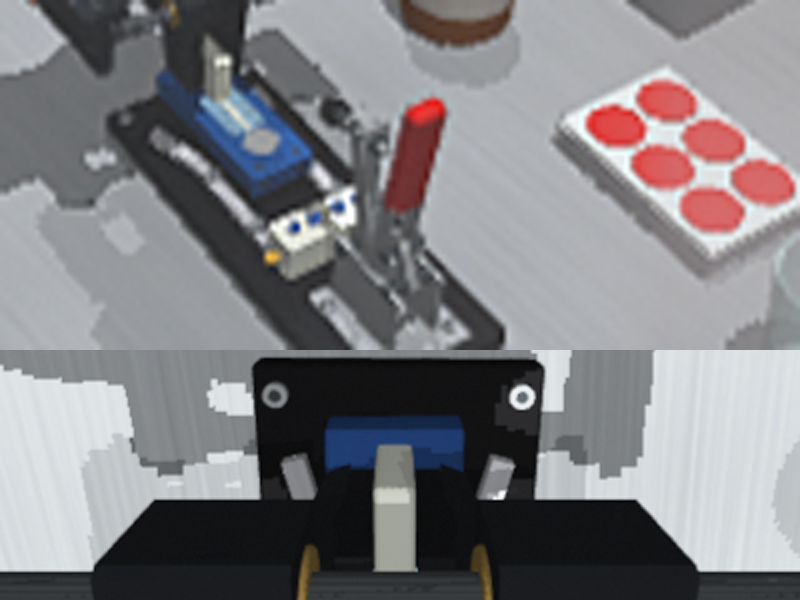

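Cartridge (rear face, crop 326–464, centre 395) sits about 1 mm left of the channel centre (398.5, from the rails at 280/516 and the screws at 275/522). I'll shift +1 mm and lower.

```bash
python3 -m pendant '[[[0,0,0],[0.001,0,0.006],0.02],[[0,0,0],[0.001,0,0.01],0.02],[[0,0,0],[0.001,0,0.012],0.02],[[0,0,0],[0.001,0,0.013],0.02],[[0,0,0],[0.001,0,0.013],0.02],[[0,0,0],[0.001,0,0.013],0.02]]'
```

```text
clock: 9.4
tool_pos: [0.6026, 0.0934, 0.0437]
eef_rot: [0.999, -0.033, 0.0, -0.0]
contact_force: [0.0, 1.2, -2.8]
opening: 0.113
```

```bash
python3 -m pendant '[[[0,0,0],[0,0,0.0005],0.02],[[0,0,0],[0,0.004,0.0005],0.02],[[0,0,0],[0,0.008,0.0005],0.02],[[0,0,0],[0,0.012,0.0005],0.02],[[0,0,0],[0,0.016,0.0005],0.02],[[0,0,0],[0,0.02,0.0005],0.02],[[0,0,0],[0,0.02,0.0005],0.02]]'
```

```text
clock: 10.1
tool_pos: [0.6012, 0.0722, 0.0433]
eef_rot: [0.999, -0.034, -0.0, 0.0]
contact_force: [-0.6, -0.8, -1.8]
opening: 0.109
```

```bash
python3 -m pendant '[[[0,0,0],[0,0.001,0],0.02],[[0,0,0],[0,0.002,0],0.02],[[0,0,0],[0,0.003,0],0.02],[[0,0,0],[0,0.003,0],0.02]]'; python3 -m pendant '[[[0,0,0],[0,0.001,0],0.02],[[0,0,0],[0,0.0015,0],0.02],[[0,0,0],[0,0.0015,0],0.02]]'
```

```text
clock: 10.5
tool_pos: [0.6011, 0.0706, 0.0433]
eef_rot: [0.999, -0.033, 0.0, -0.0]
contact_force: [-0.6, 1.5, -1.6]
opening: 0.107
clock: 10.8
tool_pos: [0.601, 0.0689, 0.0433]
eef_rot: [0.999, -0.033, 0.0, -0.0]
contact_force: [0.7, 0.3, -0.5]
opening: 0.112
```

```bash
python3 -m pendant '[[[0,0,0],[0,0.001,0],0.02],[[0,0,0],[0,0.001,0],0.02]]'; python3 -m pendant '[[[0,0,0],[0,0.0005,0],0.02],[[0,0,0],[0,0.001,0],0.02]]'
```

```text
clock: 11.0
tool_pos: [0.6009, 0.0679, 0.0432]
eef_rot: [0.999, -0.034, 0.0, -0.0]
contact_force: [1.0, 0.5, -1.5]
opening: 0.109
clock: 11.2
tool_pos: [0.6008, 0.0671, 0.0433]
eef_rot: [0.999, -0.033, 0.0, -0.0]
contact_force: [-0.1, 0.4, -1.1]
opening: 0.108
```

```bash
for i in 1 2; do python3 -m pendant '[[[0,0,0],[0,0.0005,0],0.02],[[0,0,0],[0,0.001,0],0.02]]'|grep -E 'pos|force'; done
```

```text
tool_pos: [0.6009, 0.0667, 0.0433]
contact_force: [0.8, 2.6, -0.4]
tool_pos: [0.601, 0.0666, 0.0434]
contact_force: [0.3, 5.4, 0.4]
```

```bash
python3 -m pendant '[[[0,0,0],[0,0.0005,0],0.02],[[0,0,0],[0,0.001,0],0.02]]'
```

```text
clock: 11.8
tool_pos: [0.6011, 0.0665, 0.0435]
eef_rot: [0.999, -0.033, 0.001, -0.002]
contact_force: [1.0, 7.0, 0.3]
opening: 0.11
```

```bash
python3 -m pendant '[[[0,0,0],[0,0.001,0],0.02],[[0,0,0],[0,0.001,0],0.02],[[0,0,0],[0,0.001,0],0.02],[[0,0,0],[0,0.001,0],0.02]]'|grep -E 'pos|force'; python3 -m pendant '[[[0,0,0],[0,0,0],0.02],[[0,0,0],[0,0,0],0.02],[[0,0,0],[0,0,0],0.02],[[0,0,0],[0,0,0],0.02]]'
```

```text
tool_pos: [0.6012, 0.0665, 0.0435]
contact_force: [0.7, 7.1, 0.4]
clock: 12.6
tool_pos: [0.6012, 0.0665, 0.0435]
eef_rot: [0.999, -0.033, 0.001, -0.002]
contact_force: [0.2, 8.5, 0.3]
opening: 0.11
```

```bash
python3 -m pendant '[[[0,0,0],[0,0.0007,0],0.02],[[0,0,0],[0,0.0007,0],0.02],[[0,0,0],[0,0.0007,0],0.02],[[0,0,0],[0,0.0007,0],0.02],[[0,0,0],[0,0.0007,0],0.02],[[0,0,0],[0,0.0007,0],0.02]]'|grep -E 'pos|force'; python3 -m pendant '[[[0,0,0],[0,-0.002,0],0.02],[[0,0,0],[0,-0.0035,0],0.02],[[0,0,0],[0,-0.004,0],0.02],[[0,0,0],[0,-0.004,0],0.12],[[0,0,0],[0,-0.004,0],0.35],[[0,0,0],[0,-0.004,0],0.35],[[0,0,0],[0,-0.004,0],0.35],[[0,0,0],[0,-0.004,0],0.35]]'
```

```text
tool_pos: [0.6012, 0.0665, 0.0436]
contact_force: [1.3, 8.8, -0.0]
clock: 14.0
tool_pos: [0.6007, 0.0658, 0.0432]
eef_rot: [0.999, -0.034, -0.0, 0.0]
contact_force: [0.7, 0.3, 0.1]
opening: 0.347
```

```bash
python3 -m pendant '[[[0,0,0],[0,0,-0.01],0.5],[[0,0,0],[0,0,-0.04],0.5],[[0,0,0],[0,0,-0.08],0.5],[[0,0,0],[0,0,-0.12],0.5],[[0,0,0],[0,0,-0.15],0.02],[[0,0,0],[0,0,-0.15],0.02],[[0,0,0],[0,0,-0.15],0.02]]'
python3 - <<'E'
from h import *
a=ld('top');b=ld('side');w=snap('wrist','w5');d=snap('side','s5')
def red(d,x0,x1,y0,y1):
    im=d['image'][y0:y1,x0:x1];hsv=cv2.cvtColor(np.ascontiguousarray(im),cv2.COLOR_RGB2HSV);m=cv2.inRange(hsv,(0,150,60),(8,255,255))|cv2.inRange(hsv,(172,150,60),(180,255,255))
    v=hsv[...,2]; ys,xs=np.nonzero(m); br=m.astype(bool)&(v>150);yb,xb=np.nonzero(br)
    print(xs.min()+x0,xs.max()+x0,ys.min()+y0,ys.max()+y0,'bright',xb.mean()+x0,yb.mean()+y0,br.sum()); return xb.mean()+x0,yb.mean()+y0
pa=red(a,380,402,183,215);pb=red(b,350,375,200,245)
P=[d_['mtx']@np.c_[d_['R'],d_['t']] for d_ in(a,b)]
X=cv2.triangulatePoints(P[0],P[1],np.array(pa),np.array(pb));X=(X[:3]/X[3]).ravel();print('tip',X, px2w(a,*pa,.177),px2w(b,*pb,.177))
ax=np.array([.066,.998]);o=np.array([.6007,.0645])-ax*.123
print('origin via contact',o,'exp tip',o-ax*.02)
o=np.zeros((600,800,3),np.uint8)
o[:350]=cv2.resize(d['image'][190:260,280:440,::-1],(800,350),interpolation=2)
o[350:,:]=cv2.resize(w['image'][175:300,120:520,::-1],(800,250),interpolation=2)
cv2.imwrite('pics/c5.png',o)
E
```

```text
clock: 14.7
tool_pos: [0.6008, 0.0662, 0.1941]
eef_rot: [0.999, -0.033, 0.001, -0.0]
contact_force: [-0.6, -0.4, -0.7]
opening: 0.25
389 394 190 197 bright nan nan 0
361 368 210 228 bright 364.75 211.875 24
tip [nan nan nan] [nan nan nan] [ 0.58544871 -0.09809172  0.177     ]
origin via contact [ 0.592582 -0.058254] exp tip [ 0.591262 -0.078214]<stdin>:6: RuntimeWarning: Mean of empty slice.
  ret = ret.dtype.type(ret / rcount)
```

View pics/c5.png

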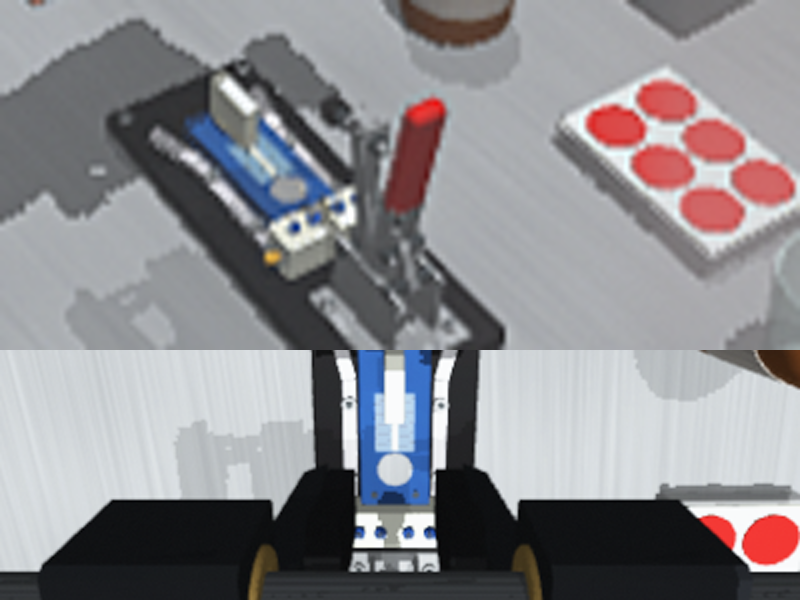

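Run:
```python
from h import *
a=ld('top');b=ld('side')
pa=(392.2,192.2);pb=(365.3,211.5)
P=[d_['mtx']@np.c_[d_['R'],d_['t']] for d_ in(a,b)]
X=cv2.triangulatePoints(P[0],P[1],np.array(pa),np.array(pb));X=(X[:3]/X[3]).ravel();print('tip',X, px2w(a,*pa,.177),px2w(b,*pb,.177))
ax=np.array([.066,.998])
for o in ([.5926,-.0583],):
  for h in (-.02,):
    p=[*(np.array(o)+ax*h),.177];print(w2px(a,p),w2px(b,p))
s=r.get_state();M=Ro.from_quat(s['eef_rot']).as_matrix();print(M.round(3),s['tool_pos'])
```

```text
tip [ 0.59143083 -0.09494533  0.17266799] [ 0.59152101 -0.09484718  0.177     ] [ 0.58731843 -0.09788477  0.177     ]
[385.16340666 192.43446438] [361.07905658 206.15845743]
[[ 0.998 -0.067 -0.002]
 [-0.067 -0.998 -0.   ]
 [-0.002  0.001 -1.   ]] [0.59972993 0.06607664 0.19224707]
```

```bash
python3 -m pendant '[[[0,0,0],[0,0.04,0],0.0],[[0,0,0],[0,0.08,0],0.0],[[0,0,0],[0,0.115,0],0.0],[[0,0,0],[0,0.122,0],0.0],[[0,0,0],[0,0.122,0.015],0.0],[[0,0,0],[0,0.122,0.033],0.0],[[0,0,0],[0,0.122,0.036],0.0],[[0,0,0],[0,0.122,0.036],0.0],[[0,0,0],[0,0.122,0.036],0.0]]'
python3 -m pendant '[[[0,0,0],[0,0.004,0],0.0],[[0,0,0],[0,0.008,0],0.0],[[0,0,0],[0,0.012,0],0.0],[[0,0,0],[0,0.016,0],0.0],[[0,0,0],[0,0.02,0],0.0],[[0,0,0],[0,0.02,0],0.0]]'
```

```text
clock: 15.7
tool_pos: [0.5928, -0.0549, 0.1574]
eef_rot: [0.999, -0.033, 0.0, -0.0]
contact_force: [0.7, 1.1, 0.7]
opening: 0.005
clock: 16.3
tool_pos: [0.5912, -0.0764, 0.1573]
eef_rot: [0.999, -0.034, 0.0, 0.0]
contact_force: [0.4, 0.3, -0.0]
opening: 0.005
```

```bash
python3 -m pendant '[[[0,0,0],[0,0.005,0],0.0],[[0,0,0],[0,0.01,0],0.0],[[0,0,0],[0,0.014,0],0.0],[[0,0,0],[0,0.018,0],0.0],[[0,0,0],[0,0.022,0],0.0],[[0,0,0],[0,0.022,0],0.0]]'|grep -E 'clock|pos|force'
python3 -m pendant '[[[0,0,0],[0,0.004,0.0005],0.0],[[0,0,0],[0,0.007,0.001],0.0],[[0,0,0],[0,0.01,0.002],0.0],[[0,0,0],[0,0.013,0.003],0.0],[[0,0,0],[0,0.0165,0.0045],0.0],[[0,0,0],[0,0.0195,0.006],0.0],[[0,0,0],[0,0.0195,0.006],0.0]]'|grep -E 'clock|pos|force'
```

```text
clock: 16.9
tool_pos: [0.5896, -0.0985, 0.1571]
contact_force: [-0.4, -0.1, -0.6]
clock: 17.6
tool_pos: [0.5882, -0.1178, 0.151]
contact_force: [-0.7, -0.2, 0.2]
```

Run:
```python
from h import *
d=snap('side','s6')
cv2.imwrite('pics/s6c.png',cv2.resize(d['image'][150:270,290:450,::-1],(800,600),interpolation=2))
```

```text
(no output)
```

View pics/s6c.png

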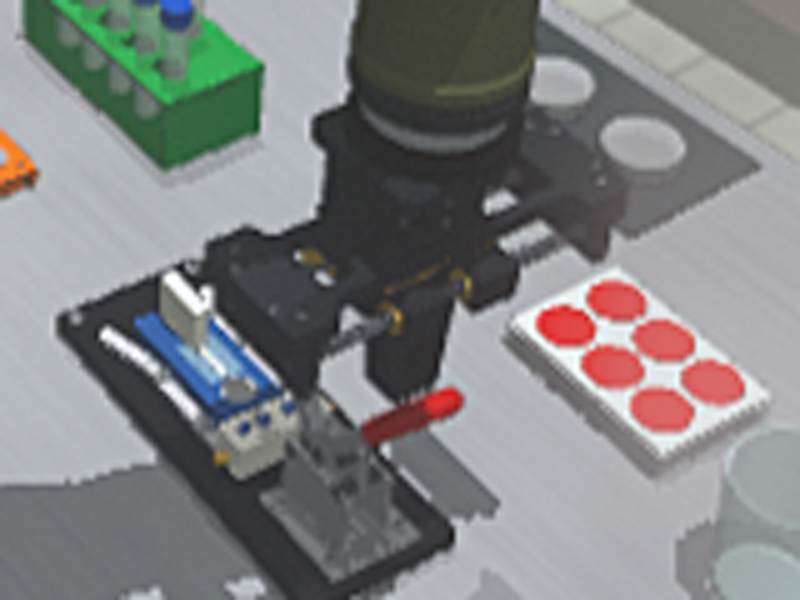

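```bash
python3 -m pendant '[[[0,0,0],[0,0.007,0.003],0.0],[[0,0,0],[0,0.014,0.007],0.0],[[0,0,0],[0,0.02,0.011],0.0],[[0,0,0],[0,0.024,0.016],0.0],[[0,0,0],[0,0.025,0.02],0.0],[[0,0,0],[0,0.025,0.023],0.0],[[0,0,0],[0,0.025,0.023],0.0]]'|grep -E 'clock|pos|force'
python3 -m pendant '[[[0,0,0],[0,0.001,0.002],0.0],[[0,0,0],[0,0.001,0.004],0.0],[[0,0,0],[0,0.001,0.004],0.0]]'|grep -E 'clock|pos|force'
```

```text
clock: 18.35
tool_pos: [0.5864, -0.1418, 0.1276]
contact_force: [1.1, 0.5, -0.3]
clock: 18.65
tool_pos: [0.5866, -0.1427, 0.124]
contact_force: [-0.2, 0.2, -0.3]
```

```bash
for i in 1 2 ; do python3 -m pendant '[[[0,0,0],[0,0.0005,0.0015],0.0],[[0,0,0],[0,0.0005,0.003],0.0],[[0,0,0],[0,0.0005,0.003],0.0]]'|grep -E 'pos|force';done
```

```text
tool_pos: [0.5866, -0.1433, 0.121]
contact_force: [-1.0, -0.5, -0.0]
tool_pos: [0.5865, -0.1438, 0.1179]
contact_force: [0.8, -0.2, -0.4]
```

```bash
for i in 1 2 ; do python3 -m pendant '[[[0,0,0],[0,0.0003,0.0015],0.0],[[0,0,0],[0,0.0003,0.003],0.0],[[0,0,0],[0,0.0003,0.003],0.0]]'|grep -E 'pos|force';done
```

```text
tool_pos: [0.5865, -0.144, 0.115]
contact_force: [-0.4, -0.1, 1.1]
tool_pos: [0.5865, -0.1443, 0.1119]
contact_force: [-0.5, 0.4, -0.2]
```

```bash
for i in 1 2 ; do python3 -m pendant '[[[0,0,0],[0,0,0.001],0.0],[[0,0,0],[0,0,0.002],0.0],[[0,0,0],[0,0,0.002],0.0]]'|grep -E 'pos|force';done
```

```text
tool_pos: [0.5865, -0.1443, 0.11]
contact_force: [0.4, 0.9, 0.0]
tool_pos: [0.5867, -0.1445, 0.1082]
contact_force: [-0.7, -0.2, 0.2]
```

```bash
for i in 1 2 ; do python3 -m pendant '[[[0,0,0],[0,0,0.001],0.0],[[0,0,0],[0,0,0.002],0.0],[[0,0,0],[0,0,0.002],0.0]]'|grep -E 'pos|force';done
```

```text
tool_pos: [0.5867, -0.1447, 0.1063]
contact_force: [0.8, -0.6, 1.9]
tool_pos: [0.5867, -0.145, 0.1043]
contact_force: [0.3, -2.4, 4.1]
```

```bash
for i in 1 2 ; do python3 -m pendant '[[[0,0,0],[0,0,0.001],0.0],[[0,0,0],[0,0,0.002],0.0],[[0,0,0],[0,0,0.002],0.0]]'|grep -E 'pos|force';done
python3 - <<'E'
from h import *
d=snap('side','s7')
cv2.imwrite('pics/s7c.png',cv2.resize(d['image'][190:270,310:430,::-1],(800,533),interpolation=2))
E
```

```text
tool_pos: [0.5868, -0.145, 0.1023]
contact_force: [-0.4, -1.8, 4.6]
tool_pos: [0.5868, -0.1453, 0.1004]
contact_force: [-1.5, -2.3, 5.8]
```

View pics/s7c.png

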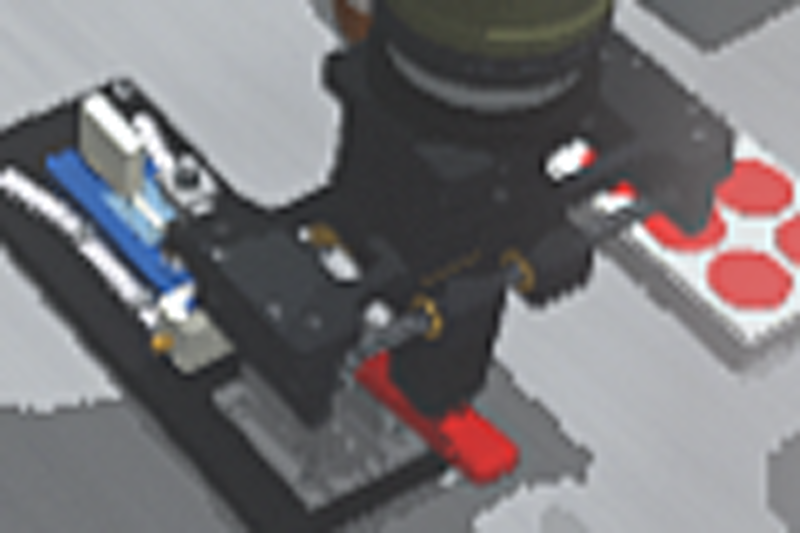

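```bash
for i in 1 2 ; do python3 -m pendant '[[[0,0,0],[0,0,0.001],0.0],[[0,0,0],[0,0,0.002],0.0],[[0,0,0],[0,0,0.002],0.0]]'|grep -E 'pos|force';done
```

```text
tool_pos: [0.5867, -0.1455, 0.0985]
contact_force: [-0.8, -3.2, 6.1]
tool_pos: [0.5867, -0.1458, 0.0965]
contact_force: [-0.6, -3.3, 6.1]
```

```bash
for i in 1 2 ; do python3 -m pendant '[[[0,0,0],[0,0,0.001],0.0],[[0,0,0],[0,0,0.002],0.0],[[0,0,0],[0,0,0.002],0.0]]'|grep -E 'pos|force';done
```

```text
tool_pos: [0.5867, -0.1459, 0.0945]
contact_force: [-0.2, -3.2, 5.4]
tool_pos: [0.5868, -0.1459, 0.0925]
contact_force: [-0.6, -4.0, 5.4]
```

```bash
for i in 1 2 ; do python3 -m pendant '[[[0,0,0],[0,0,0.001],0.0],[[0,0,0],[0,0,0.001],0.0]]'|grep -E 'pos|force';done
```

```text
tool_pos: [0.5868, -0.1458, 0.0914]
contact_force: [-0.4, -2.8, 4.7]
tool_pos: [0.5868, -0.1457, 0.0904]
contact_force: [-1.0, -2.4, 5.1]
```

```bash
for i in 1 2 ; do python3 -m pendant '[[[0,0,0],[0,0,0.001],0.0],[[0,0,0],[0,0,0.001],0.0]]'|grep -E 'pos|force';done
```

```text
tool_pos: [0.5868, -0.1452, 0.0893]
contact_force: [-0.1, -3.1, 5.2]
tool_pos: [0.5868, -0.1445, 0.0882]
contact_force: [0.7, -3.4, 4.0]
```

```bash
for i in 1 ; do python3 -m pendant '[[[0,0,0],[0,0,0.001],0.0],[[0,0,0],[0,0,0.001],0.0]]'|grep -E 'pos|force';done
```

```text
tool_pos: [0.5868, -0.1442, 0.0871]
contact_force: [0.2, -2.7, 3.9]
```

```bash
for i in 1 2 ; do python3 -m pendant '[[[0,0,0],[0,0,0.001],0.0],[[0,0,0],[0,0,0.001],0.0]]'|grep -E 'pos|force';done
```

```text
tool_pos: [0.5867, -0.1441, 0.086]
contact_force: [1.1, -1.7, 2.9]
tool_pos: [0.5866, -0.1439, 0.085]
contact_force: [0.3, -1.7, 2.6]
```

```bash
for i in 1 ; do python3 -m pendant '[[[0,0,0],[0,0,0.001],0.0],[[0,0,0],[0,0,0.001],0.0]]'|grep -E 'pos|force';done
```

```text
tool_pos: [0.5865, -0.1437, 0.0839]
contact_force: [0.4, -0.7, 1.5]
```

```bash
for i in 1 2; do python3 -m pendant '[[[0,0,0],[0,0,0.001],0.0],[[0,0,0],[0,0,0.001],0.0]]'|grep -E 'pos|force';done
```

```text
tool_pos: [0.5863, -0.1436, 0.0828]
contact_force: [0.6, 0.1, 0.7]
tool_pos: [0.586, -0.1437, 0.0817]
contact_force: [-0.4, 0.5, -1.1]
```

```bash
for i in 1 2; do python3 -m pendant '[[[0,0,0],[0,0,0.001],0.0],[[0,0,0],[0,0,0.001],0.0]]'|grep -E 'clock|pos|force';done
```

```text
clock: 25.1
tool_pos: [0.5862, -0.1442, 0.0809]
contact_force: [-0.7, 0.5, -0.1]
clock: 25.3
tool_pos: [0.5865, -0.1443, 0.08]
contact_force: [-0.2, 0.2, -0.1]
```

```bash
python3 -m pendant '[[[0,0,0],[0,0,-0.02],0.0],[[0,0,0],[0,0,-0.06],0.0],[[0,0,0],[0,0,-0.1],0.0],[[0,0,0],[0,0,-0.15],0.0],[[0,0,0],[0,0,-0.2],0.0],[[0,0,0],[0,0,-0.2],0.0],[[0,0,0],[0,0,-0.2],0.0]]'
python3 - <<'E'
from h import *
d=snap('side','s8');d0=ld('side');
cv2.imwrite('pics/s8c.png',cv2.resize(d['image'][180:280,290:430,::-1],(800,571),interpolation=2))
E
```

```text
clock: 26.0
tool_pos: [0.587, -0.1445, 0.2813]
eef_rot: [0.999, -0.034, 0.001, 0.0]
contact_force: [-0.4, 0.8, -0.3]
opening: 0.005
```

View pics/s8c.png

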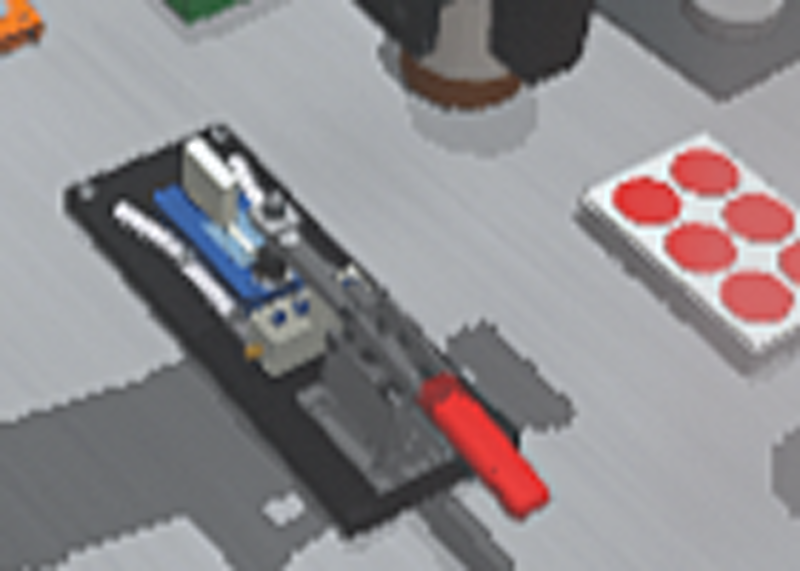

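The handle is level, running from (430,385) to (530,500) in the crop. The spindle tip is on the pressure pad at (270,265), the cartridge is against the block, and the robot is clear.

Run:
```python
from h import *
a=ld('s8')['image'].astype(int);b=snap('side','s9')['image'].astype(int)
print('moved px',(abs(a-b)[205:280,290:390].max(2)>40).sum())
print(r.finish_job())
```

```text
moved px 31
the job is handed in; nothing more can be done
None
```

The blue middle-sized cartridge is home against the port block and the clamp is locked on it. I handed the job in at about 26 s of the 69 s allowed.

**Cartridge:** I pressed it on at about 7 to 9 N for well over half a second, then let go. The picture after release showed it flush against the block.

**First grasp:** This failed because I lifted before the jaws had closed. A fresh measurement put the cartridge within about 1 mm of where it had been, and the second grasp held.

**Clamp:** I pushed the handle over in small steps. The reading peaked at about 7 N, then fell to nothing as the links passed centre. It stayed near zero for the next 2 mm down, so I felt no load from the stop. The highest reading was well under 15 N, though I only read the force at the end of each move.

**Last checks:**
- The final picture shows the handle level, the spindle tip on the pressure pad and the gripper clear of everything.
- Comparing the last two pictures over the clamp area, 31 pixels differed. I took this for noise or a moving shadow and did not look into it.
- The handle tip first measured about 17 mm further back than I had expected, which fits a slight lean. Early in the swing it ran ahead of the fingers on its own. Neither changed the result.

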